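# Seat the headlamp's rear cap, then lift the lamp and hold it level for a glass check

## Task

The large round headlamp lies glass down on its padded rest and the cap on its rear neck is not fully home: press the cap down until it is fully seated while the lamp still lies on the rest. Then take the lamp by its neck (not by the cap), lift it straight up about 10 cm above its rest, keep it level all the way, and finish holding it there, steady and level, so that the glass can be looked at from below; the cap must still be fully home. Do not put it down or let go, and do not disturb the small fog lamp, the throttle body or the screwdriver.

Things in the scene. Friction and masses are not known exactly. Their poses are not given: they have to be found in the camera images.
- headlamp: The job: large round car headlamp, loose, 0.7 to 1.0 kg, glass down, neck up. Origin: on its axis in the seat plane of the bezel, which lies on the rest's ring; z up along the axis. Steel bezel radius 89 mm, 0 to 16 mm above the origin, three lugs out to radius 112; grey bowl radius 77 at 50 mm up, 45 at 79, 28 at 84; domed glass down to -14 mm. May stand turned up to 1.5 rad either way.
- neck (a point): Grip point on the headlamp's axis, 109 mm above the lamp's origin, axes as the lamp's. The neck is a plain upright cylinder 52 mm in diameter, from 84 to 124 mm above the lamp's origin; the lamp's mass is centred under it to about 3 mm. The fingers pass freely on its +y and -y sides; levelling motor and connector stand on the +x and -x sides.
- motor (a point): Top centre of the black levelling motor on the bowl, at x = +66, z = +92 mm in the lamp's frame; 42 mm (x) by 46 mm (y), 34 mm high: it spans x = 45 to 87 mm. Across the neck from it a black connector socket, 30 by 34 mm, spans x = -49 to -79 mm, top at 91 mm.
- rear_cap (a joint): How far the headlamp's rear cap is pushed in: 0 = 7 mm proud of its seat, 0.007 m = fully home (0.0055 and more counts). Starts at 0 to 0.003. It slides along the lamp's axis with about 5 N of friction, has no spring, stays where left and meets a firm stop at 0.007. Lifting the lamp by the cap pulls the cap out again.
- cap_top (a point): Centre of the top of the rear cap's grip bar, the point to press. Black cap: flange 48 mm in diameter, 6 mm thick, with a grip bar 32 mm long (along the lamp's x), 12 mm wide, 12 mm high. Fully home, the flange lies on the neck's rim and this point is 142 mm above the lamp's origin; else up to 7 mm higher. Moves with the cap.
- lamp_rest: The headlamp's rest, fixed to the bench: plywood board 180 by 180 by 12 mm with a black rubber ring (radius 74 to 87 mm) whose top is 37 mm above the bench. Origin: centre of its underside, on the bench; z up. The headlamp starts centred on it.
- fog_lamp: Bystander, loose: small round fog lamp, bezel 120 mm in diameter, lying glass down on a similar fixed rest, neck 40 mm in diameter with its cap already home, top 102 mm above its origin (139 mm above the bench). Origin: on its axis in the plane of the bezel's seat, 37 mm above the bench.
- throttle_body: Bystander, loose on the bench: aluminium throttle body 96 by 96 mm flange, 64 mm high, with an orange seal round its bore and a black actuator on its +x side. Origin: centre of the flange's underside.
- screwdriver: Bystander, loose on the bench: black-handled screwdriver about 0.2 m long lying along its x. Origin near its middle, underneath.
There are look-alikes about, which are no part of the job. What is shaped like the headlamp but green is not meant.

How it is judged:
On the way, in this order (a step that is already met when the one before it is completed fails the run):
1. the rear cap is pressed fully home while the headlamp still lies on its rest (value of joint rear_cap above 0.0055 m and z of headlamp in the frame of lamp_rest below 0.043 m and horizontal distance between headlamp and lamp_rest below 0.012 m), for 0.2 s.
2. the headlamp is in the air, clear of its rest, held by the fingers, level, cap still home (z of headlamp in the frame of lamp_rest above 0.085 m and angle between headlamp's own z axis and vertical below 0.17 rad and contact force between the fingers and headlamp above 2 N and value of joint rear_cap above 0.0055 m), for 0.2 s.
At the end, for the whole second after the job is handed in: The fingers hold the headlamp 7 to 14 cm above where it lay on its rest, within 5 cm sideways of the rest's centre, level within 0.12 rad (7 degrees), still (under 30 mm/s and 0.2 rad/s), touching neither its rest nor the fog lamp, with the rear cap fully home (0.0055 m or more) (z of headlamp in the frame of lamp_rest between 0.107 and 0.177 m and horizontal distance between headlamp and lamp_rest below 0.05 m and angle between headlamp's own z axis and vertical below 0.12 rad and linear speed of headlamp below 0.03 m/s and angular speed of headlamp below 0.2 rad/s and value of joint rear_cap above 0.0055 m and contact force between the fingers and headlamp above 2 N and contact force between headlamp and lamp_rest below 0.1 N and contact force between headlamp and fog_lamp below 0.1 N); the arm keeps its last pose, push and grip.
It fails at once if the headlamp is tipped by more than 0.3 rad (angle between headlamp's own z axis and vertical above 0.3 rad).
It fails at once if the fog lamp is moved by more than 15 mm (distance of fog_lamp from where it was at the start of the episode above 0.015 m).
It fails at once if the throttle body is moved by more than 20 mm (distance of throttle_body from where it was at the start of the episode above 0.02 m).
It fails at once if the screwdriver is moved by more than 20 mm (distance of screwdriver from where it was at the start of the episode above 0.02 m).
It also fails if it takes over 46 s, if anything falls off the work surface, if the arm or the gripper's body presses on something with over 40 N, if the wrist force passes 120 N, or if a joint passes its speed limit or range.

## Robot

A 7-joint arm with a two-finger parallel gripper is mounted at the origin on the work surface. World frame = base frame: x ahead of the robot, y to its left, z up, the work surface at z = 0. Lengths are in m, angles in rad, forces in N, time in s.
With the tool pointing down it reaches from about 0.425 to 0.875 m from the base axis. Payload 4.7 kg.
Tool frame: the origin (TCP) lies midway between the tips of the shut fingers; the grasp point (between the pads) lies 19 mm behind it; z points along the fingers, y is the line along which they close (so a half turn about z gives the same grasp; the last joint's range is limited). The gripper opens to 87 mm and grips with 3 to 60 N. Pads are 19 mm wide; open, the fingers measure 117 mm over their backs; the gripper's body (75 mm by 190 mm) begins 51 mm behind the grasp point.
Start: joints at [1.307, 0.321, -0.07, 1.45, 0.023, 1.371, -0.057], TCP at [0.178, -0.625, 0.223] pointing down, gripper open.
Joint ranges: [-2.86, 2.86], [-0.3, 2.09], [-1.38, 1.24], [0.06, 2.45], [-1.56, 4.7], [0.09, 2.05], [-2.69, 2.69]. Speed limits (rad/s): [2.57, 2.57, 3.14, 3.14, 3.14, 3.14, 3.14].

## Interface

Orientations are given as a rotation vector (axis times angle).
In Python, from bench import ctrl gives the robot as it stands. The module is installed in compiled form; this text tells all that it offers.
- The arm moves only by the tool carry_out, never from a script. Its argument "steps" is a list of rows, each a list of 7 numbers: the turn, a rotation vector about the world's x, y, z in degrees, then the shift along the world's x, y, z in cm, then the opening, from 0 (shut) to 1 (fully open). A call has 1 to 12 rows; each row is the pose to reach, as a shift and turn from the pose commanded when the call began; what a row does not reach only later rows make up. A row lasts 1/10 s, in which the tool goes at most 50 mm and 8.59 degrees, less where a joint would pass 70% of its speed; a pose out of reach is approached as far as the arm can. A call with a gripper value outside its range is refused whole. The fingers move at their own pace and stop on an object; "squeeze" is the grip in N (left out, the last holds). Time passes only in rows, so rows that repeat a pose let the fingers close. It gives the time, the measured TCP pose, the force, the opening and the grip force at its end, in the units of the state.
- ctrl.get_state(): the state, without advancing time (a new reading comes with each control period).
- ctrl.get_image(name): name is "scene" or "top" or "wrist"; returns a dict with "pixels" (400x640x3 uint8, red, green, blue), "camera_matrix" (3x3 intrinsics, pixels), "cam_to_world" (4x4, takes a point from camera to world coordinates); the wrist camera has in their place "T_tool_cam" (4x4, takes a point from camera to tool coordinates, whose origin is the TCP and whose axes are the flange's). Camera axes: x right, y down, z forward; pixel columns grow to the right and rows downward; lengths in m; the calibration is good to about 2 mm. A picture is of the moment at which its call begins: read the wrist's pose just before it. There is no depth.
- ctrl.close_job(): hands the job in; it is judged then, once.
The state is a dict: "time": time; "joint_positions": joint angles; "qd": joint speeds; "joint_torque": joint torques, N m; "position": TCP position; "tool_rot": TCP orientation; "ft_force": force on the tool from outside, world axes, zero at the start; "torque": the same for the moment, N m; "grip_width": opening from 0.0 (shut) to 1.0 (fully open); "grip_force": force on a finger pad.
Only numpy, scipy, OpenCV 4.12 (cv2) and the standard library are available. Lean on these libraries where they do the work, as an engineer would, in place of code of your own. Each camera call takes 0.05 s, during which the arm holds its last target. There are 200 camera calls.

## Working session

There is one attempt and no reset: what is moved stays moved. The work goes in short steps, Python scripts to look and compute and a tool call to move; the robot and the scene stay as the last step left them, time stands still between calls to the robot, and variables do not carry over. Pictures are saved under pics/ and viewed, at most 10 in all, crops included, and the job is handed in when it is done.

Besides the shell and the picture viewer there is one more tool, called after "Request:" as name(argument=value, ...), one argument or row to a line, values as JSON. carry_out: Moves the arm, as the interface text tells. Its arguments: {"type":"object","properties":{"steps":{"type":"array","items":{"type":"array","items":{"type":"number"}}},"squeeze":{"type":"number"}},"required":["steps"]}

```bash
mkdir -p pics; cat > h.py <<'E'
import numpy as np,cv2
from bench import ctrl
from scipy.spatial.transform import Rotation as R
def cam(n):
    s=ctrl.get_state(); d=ctrl.get_image(n)
    if n=="wrist":
        T=np.eye(4);T[:3,:3]=R.from_rotvec(s["tool_rot"]).as_matrix();T[:3,3]=s["position"]
        d["cam_to_world"]=T@d["T_tool_cam"]
    return d["pixels"],np.array(d["camera_matrix"]),np.array(d["cam_to_world"])
def ray(K,T,u,v):
    r=T[:3,:3]@np.linalg.inv(K)@[u,v,1];return T[:3,3],r/np.linalg.norm(r)
def plane(K,T,u,v,z):
    o,r=ray(K,T,u,v);return o+r*(z-o[2])/r[2]
def proj(K,T,p):
    q=K@(T[:3,:3].T@(np.array(p)-T[:3,3]));return q[:2]/q[2]
def tri(a,b):
    A=np.zeros((3,3));y=np.zeros(3)
    for o,r in (a,b):
        M=np.eye(3)-np.outer(r,r);A+=M;y+=M@o
    return np.linalg.solve(A,y)
E
python3 - <<'E'
from h import *
for n in("top","scene","wrist"):
    p,K,T=cam(n);cv2.imwrite(f"pics/{n}0.png",p[:,:,::-1]);np.savez(f"{n}0.npz",p=p,K=K,T=T);print(n,K[0,0],T.round(3).tolist())
print(ctrl.get_state())
E
```

```text
top 364.9411456183372 [[-0.003, -0.997, 0.08, 0.417], [-1.0, 0.002, -0.014, 0.013], [0.013, -0.08, -0.997, 1.401], [0.0, 0.0, 0.0, 1.0]]
scene 397.42057485160774 [[0.837, 0.474, -0.274, 0.863], [0.547, -0.713, 0.439, -0.557], [0.012, -0.518, -0.856, 1.215], [0.0, 0.0, 0.0, 1.0]]
wrist 315.12566285054606 [[0.275, -0.93, -0.243, 0.245], [-0.962, -0.266, -0.067, -0.606], [-0.002, 0.252, -0.968, 0.382], [0.0, 0.0, 0.0, 1.0]]
{'time': 0.15, 'joint_positions': array([ 1.30708817,  0.32166755, -0.07007297,  1.4513789 ,  0.02255796,
        1.37081043, -0.05690887]), 'qd': array([ 0.00062952, -0.0030896 , -0.00109013, -0.00368589, -0.00107293,
        0.00093783,  0.00114348]), 'joint_torque': array([-3.29640825e-04, -4.91797972e+01, -4.04841900e-01, -3.12878215e+01,
       -6.40797615e-02,  4.04750020e-02,  9.55376800e-05]), 'position': array([ 0.1781101 , -0.62468822,  0.221711  ]), 'tool_rot': array([-3.10989223e+00, -4.34769572e-01,  3.96730826e-04]), 'ft_force': array([ 0.49440302, -0.25237132,  0.40675011]), 'torque': array([-0.01068744,  0.02961055, -0.00720064]), 'grip_force': 0.0, 'grip_width': 1.00296938265867}
```

View pics/top0.png

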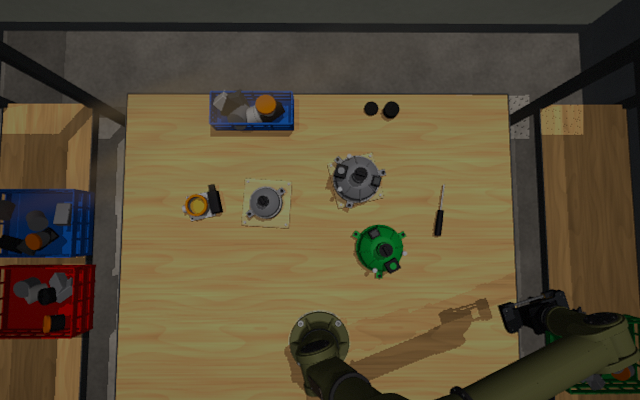

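View pics/scene0.png

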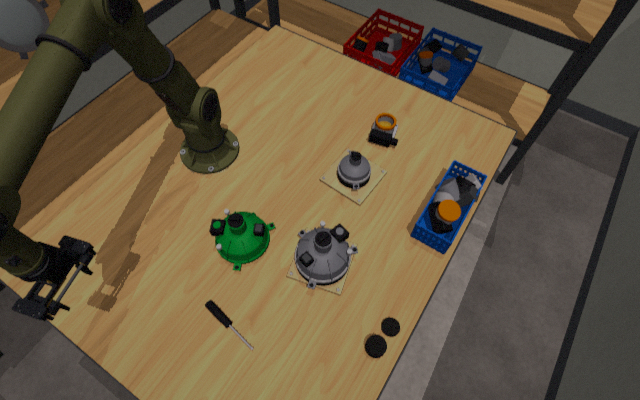

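The top view shows the headlamp at about (357,178), with its cap near (359,174), the green look-alike at (380,250), the fog lamp at (264,202) and the screwdriver at (440,212). In the scene view the headlamp's cap is at about (323,238). Next I'll zoom in on both views.

```bash
python3 - <<'E'
from h import *
a=np.load("top0.npz");b=np.load("scene0.npz")
A=cv2.resize(a["p"][140:220,320:400],None,fx=5,fy=5,interpolation=2);B=cv2.resize(b["p"][210:290,283:363],None,fx=5,fy=5,interpolation=2)
cv2.imwrite("pics/z.png",np.clip(np.hstack([A,B])[:,:,::-1]*1.6,0,255).astype('u1'))
p=tri(ray(a["K"],a["T"],359.5,174.5),ray(b["K"],b["T"],323,235));print(p,[proj(d["K"],d["T"],p) for d in(a,b)])
E
```

```text
[ 0.60273383 -0.13680055  0.18191663] [array([359.2635195 , 174.18905831]), array([322.54143425, 235.0353359 ])]
```

View pics/z.png

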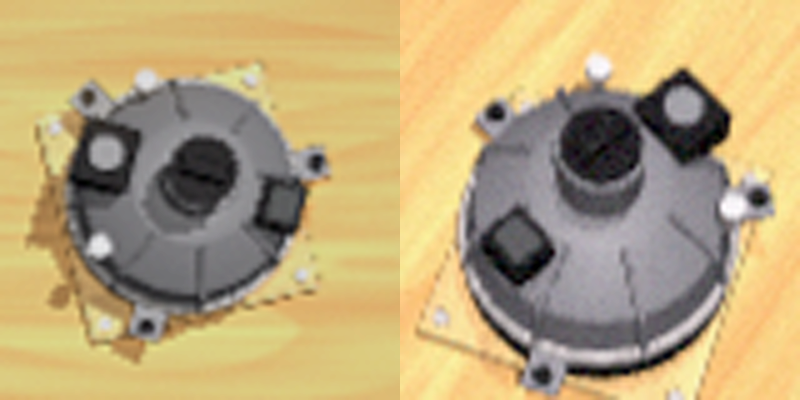

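The zoom shows the cap at top-view (361,173.6) and scene (323,238). The motor with its grey disc is at top (341,170) and scene (340,231), and the connector is at (376,181) and (306.6,258.6).

```bash
python3 - <<'E'
from h import *
a=np.load("top0.npz");b=np.load("scene0.npz")
P={}
for n,u,v in(("cap",(360.8,173.4),(323,237.8)),("motor",(341.4,170.3),(340,231)),("conn",(376.2,180.8),(306.6,258))):
    p=tri(ray(a["K"],a["T"],*u),ray(b["K"],b["T"],*v));P[n]=p;print(n,p.round(4),proj(a["K"],a["T"],p)-u)
d=P["motor"]-P["conn"];yaw=np.degrees(np.arctan2(d[1],d[0]));print("lamp x yaw",yaw,np.hypot(*d[:2]))
s=ctrl.get_state();Rm=R.from_rotvec(s["tool_rot"]).as_matrix();print(Rm.round(3),"tool y yaw",np.degrees(np.arctan2(Rm[1,1],Rm[0,1])))
print(np.array(ctrl.get_image("wrist")["T_tool_cam"]).round(3))
for n,u,v in(("fog",(264,201),(354,157)),):
    print(n,tri(ray(a["K"],a["T"],*u),ray(b["K"],b["T"],*v)))
E
```

```text
cap [ 0.6068 -0.1421  0.1774] [-0.15369795 -0.20154827]
motor [ 0.6256 -0.0787  0.1346] [-0.38604522 -0.52931715]
conn [ 0.589  -0.2025  0.1252] [-0.26435233 -0.33323824]
lamp x yaw 73.5033983524176 0.12907683670427356
[[ 0.962  0.274 -0.   ]
 [ 0.274 -0.962  0.001]
 [-0.    -0.001 -1.   ]] tool y yaw -74.08301974121127
[[ 0.001 -0.968 -0.252  0.069]
 [ 1.     0.001 -0.     0.   ]
 [ 0.    -0.252  0.968 -0.161]
 [ 0.     0.     0.     1.   ]]
fog [0.51708227 0.19128276 0.12493329]
```

Request:
carry_out(
  steps=[
    [0,0,0,0,0,5,1],
    [0,0,8,4,4,8,1],
    [0,0,57.6,42.9,48.3,8,1],
    [0,0,57.6,42.9,48.3,8,1],
    [0,0,57.6,42.9,48.3,8,1],
    [0,0,57.6,42.9,48.3,8,1],
    [0,0,57.6,42.9,48.3,8,1],
    [0,0,57.6,42.9,48.3,8,1],
    [0,0,57.6,42.9,48.3,8,1],
    [0,0,57.6,42.9,48.3,8,1],
    [0,0,57.6,36,42,8,1],
    [0,0,57.6,36,42,8,1],
  ],
  squeeze=45,
)

```text
time: 1.4
position: [0.5334, -0.2112, 0.3024]
tool_rot: [2.517, 1.879, -0.0]
ft_force: [1.0, -0.1, -0.2]
grip_width: 1.0
grip_force: 0.0
```

Request:
carry_out(
  steps=[
    [0,0,0,0,0,0,1],
    [0,0,0,0,0,0,1],
    [0,0,0,0,0,0,1],
  ],
)

```text
time: 1.7
position: [0.5319, -0.2142, 0.3021]
tool_rot: [2.519, 1.878, -0.002]
ft_force: [-0.9, -1.0, 0.3]
grip_width: 0.999
grip_force: 0.0
```

```bash
python3 - <<'E'
from h import *
p,K,T=cam("wrist");cv2.imwrite("pics/w1.png",np.clip(p[:,:,::-1]*1.5,0,255));np.savez("w1.npz",p=p,K=K,T=T);print(ctrl.get_state()["position"],proj(K,T,[.607,-.142,.184]))
E
```

```text
[ 0.53168853 -0.21465477  0.30211814] [379.19631064  96.41093439][ WARN:0@1.184] global loadsave.cpp:1063 imwrite_ Unsupported depth image for selected encoder is fallbacked to CV_8U.
```

Request:
carry_out(
  steps=[
    [0,0,0,3.5,3.2,0,1],
    [0,0,0,6.9,6.3,0,1],
    [0,0,0,6.9,6.3,0,1],
    [0,0,0,6.9,6.3,0,1],
    [0,0,0,6.9,6.3,0,1],
    [0,0,0,6.9,6.3,0,1],
  ],
)

```text
time: 2.35
position: [0.6007, -0.1522, 0.3025]
tool_rot: [2.52, 1.875, -0.001]
ft_force: [0.8, 0.2, 0.2]
grip_width: 1.001
grip_force: 0.0
```

```bash
python3 - <<'E'
from h import *
p,K,T=cam("wrist");np.savez("w2.npz",p=p,K=K,T=T);print(ctrl.get_state()["position"],proj(K,T,[.607,-.142,.184]))
a=np.load("w1.npz")["p"]
z=np.vstack([a,p]);cv2.imwrite("pics/w12.png",np.clip(cv2.resize(np.hstack([a,p]),(800,250))[:,:,::-1]*1.5,0,255))
cv2.imwrite("pics/w2.png",np.clip(p[:,:,::-1]*1.5,0,255))
E
```

```text
[ 0.60080781 -0.15191624  0.30259858] [321.28759272 188.71153278][ WARN:0@1.003] global loadsave.cpp:1063 imwrite_ Unsupported depth image for selected encoder is fallbacked to CV_8U.
```

View pics/w1.png

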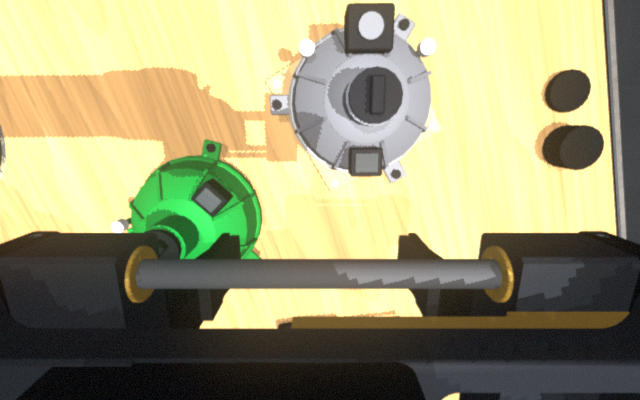

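View pics/w2.png

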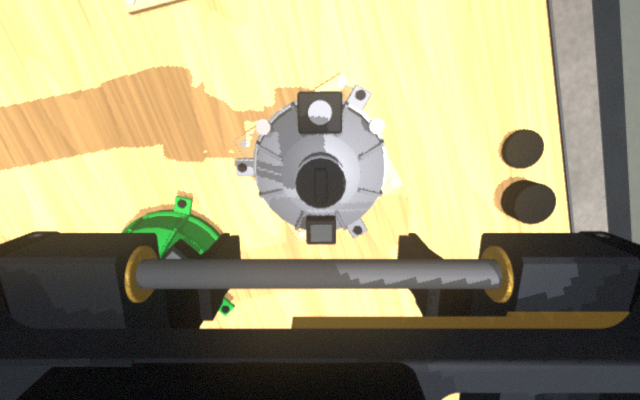

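In w1 the cap bar is centred at about (377,95), the motor disc at (371,26) and the connector at (366,160). In w2 they are at (320,182), (320,111) and (320,230). The tool yaw matches the lamp. The green lamp sits off to the left, under the finger line.

```bash
python3 - <<'E'
from h import *
a=np.load("w1.npz");b=np.load("w2.npz");t=np.load("top0.npz");s0=np.load("scene0.npz")
def blob(d,c,r):  # dark cap blob ellipse
    g=cv2.cvtColor(d["p"],cv2.COLOR_RGB2GRAY);m=(g<45).astype('u1')
    n,l,st,ce=cv2.connectedComponentsWithStats(m);k=l[c[1]-3:c[1]+4,c[0]-3:c[0]+4];k=np.bincount(k[k>0]).argmax();return ce[k],st[k]
print("capblob",blob(a,(372,98),0),blob(b,(320,185),0))
for n,u,v in(("bar",(377.3,94.5),(320.3,181.5)),("motor",(371.3,26),(320,111.5)),("conn",(365.8,160.5),(320.2,230.3))):
    p=tri(ray(a["K"],a["T"],*u),ray(b["K"],b["T"],*v));print(n,p.round(4),proj(a["K"],a["T"],p)-u)
m=plane(b["K"],b["T"],320,111.5,.130);c=plane(b["K"],b["T"],320.2,230.3,.129);d=m-c
print("yaw",np.degrees(np.arctan2(d[1],d[0])),np.hypot(*d[:2]),"neck",(c+d*64/130)[:2])
for z in(.179,.184,.186):print(plane(b["K"],b["T"],320.3,181.5,z)[:2],plane(a["K"],a["T"],377.3,94.5,z)[:2])
def bez(d,c,rr):
    return None
print(ctrl.get_state()["position"],ctrl.get_state()["tool_rot"])
E
```

```text
capblob (array([369.672,  95.372]), array([365,  75,  17,  40, 250], dtype=int32)) (array([320.15037129, 182.94059406]), array([ 297,  159,   47,   48, 1616], dtype=int32))
bar [ 0.608  -0.1389  0.1691] [-0.98355119 -0.66234699]
motor [ 0.626  -0.0761  0.1268] [-0.28539365 -0.20383289]
conn [ 0.5893 -0.1996  0.1252] [-0.12079571 -0.07709122]
yaw 73.50154701450111 0.12751289272899424 neck [ 0.60735664 -0.13797245]
[ 0.60779547 -0.13629764] [ 0.60679957 -0.13992647]
[ 0.60803054 -0.13541503] [ 0.6058398  -0.14007241]
[ 0.60812457 -0.13506199] [ 0.6054559  -0.14013078]
[ 0.60080781 -0.15191624  0.30259858] [ 2.51927350e+00  1.87544209e+00 -1.06386704e-03]
```

Request:
carry_out(
  steps=[
    [0,0,0.2,0.7,1.4,0,0],
    [0,0,0.2,0.7,1.4,-3,0],
    [0,0,0.2,0.7,1.4,-6,0],
    [0,0,0.2,0.7,1.4,-9,0],
    [0,0,0.2,0.7,1.4,-10,0],
    [0,0,0.2,0.7,1.4,-10,0],
    [0,0,0.2,0.7,1.4,-10,0],
    [0,0,0.2,0.7,1.4,-10,0],
    [0,0,0.2,0.7,1.4,-10,0],
    [0,0,0.2,0.7,1.4,-10,0],
  ],
)

```text
time: 3.4
position: [0.6091, -0.1359, 0.2034]
tool_rot: [2.513, 1.884, 0.001]
ft_force: [-0.2, -0.6, -0.3]
grip_width: 0.172
grip_force: 0.0
```

```bash
python3 - <<'E'
from h import *
s=ctrl.get_state();print(s["position"],s["ft_force"],s["grip_width"])
p,K,T=cam("wrist");s,K2,T2=cam("scene");print(K2[0,0],[proj(K2,T2,x) for x in ([.6075,-.1375,.184],)])
q=cv2.resize(s[190:290,270:380],(440,400),interpolation=2)
cv2.imwrite("pics/w3.png",np.clip(np.hstack([p[:,140:500],q])[:,:,::-1]*1.4,0,255).astype('u1'))
E
```

```text
[ 0.60911566 -0.13589254  0.20342736] [-0.20624375 -0.55933848 -0.31092766] 0.17235737787778735
397.42057485160774 [array([323.81178308, 235.73913133])]
```

View pics/w3.png

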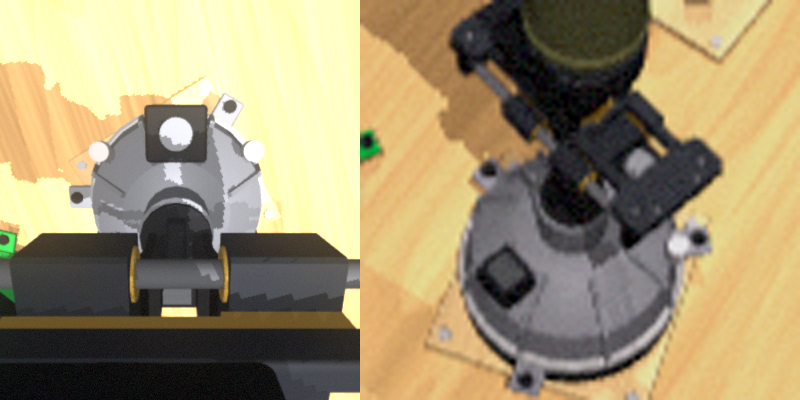

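Request:
carry_out(
  steps=[
    [0,0,0,-0.2,0,-0.3,0],
    [0,0,0,-0.2,0,-0.6,0],
    [0,0,0,-0.2,0,-0.9,0],
    [0,0,0,-0.2,0,-1.2,0],
    [0,0,0,-0.2,0,-1.5,0],
    [0,0,0,-0.2,0,-1.7,0],
    [0,0,0,-0.2,0,-1.7,0],
    [0,0,0,-0.2,0,-1.7,0],
  ],
)

```text
time: 4.3
position: [0.6067, -0.1358, 0.1854]
tool_rot: [2.514, 1.884, 0.0]
ft_force: [-0.4, -0.8, -1.0]
grip_width: 0.007
grip_force: 0.0
```

Request:
carry_out(
  steps=[
    [0,0,0,0,0,-0.1,0],
    [0,0,0,0,0,-0.2,0],
    [0,0,0,0,0,-0.3,0],
    [0,0,0,0,0,-0.4,0],
    [0,0,0,0,0,-0.5,0],
    [0,0,0,0,0,-0.6,0],
    [0,0,0,0,0,-0.6,0],
  ],
)

```text
time: 5.0
position: [0.6068, -0.1359, 0.1795]
tool_rot: [2.513, 1.884, 0.001]
ft_force: [-1.0, 0.5, 4.8]
grip_width: 0.009
grip_force: 2.4
```

Request:
carry_out(
  steps=[
    [0,0,0,0,0,-0.1,0],
    [0,0,0,0,0,-0.2,0],
    [0,0,0,0,0,-0.3,0],
    [0,0,0,0,0,-0.3,0],
  ],
)

```text
time: 5.4
position: [0.6069, -0.1358, 0.1793]
tool_rot: [2.512, 1.883, 0.001]
ft_force: [-6.1, 1.1, 17.7]
grip_width: 0.005
grip_force: 8.5
```

Request:
carry_out(
  steps=[
    [0,0,0,0,0,-0.15,0],
    [0,0,0,0,0,-0.3,0],
    [0,0,0,0,0,-0.3,0],
    [0,0,0,0,0,-0.3,0],
  ],
)

```text
time: 5.8
position: [0.607, -0.1358, 0.1791]
tool_rot: [2.511, 1.882, 0.001]
ft_force: [-11.3, 0.9, 29.7]
grip_width: 0.003
grip_force: 14.5
```

Request:
carry_out(
  steps=[
    [0,0,0,0,0,1.5,0],
    [0,0,0,0,0,4.5,1],
    [0,0,0,0,0,6,1],
    [0,0,0,0,0,6,1],
    [0,0,0,0,0,6,1],
    [0,0,0,0,0,6,1],
    [0,0,0,0,0,6,1],
    [0,0,0,0,0,6,1],
    [0,0,0,0,0,6,1],
    [0,0,0,0,0,6,1],
    [0,0,0,0,0,6,1],
  ],
)

```text
time: 6.9
position: [0.6066, -0.1358, 0.2333]
tool_rot: [2.514, 1.884, -0.0]
ft_force: [0.0, -0.1, -0.2]
grip_width: 0.833
grip_force: 0.0
```

```bash
python3 - <<'E'
from h import *
s=ctrl.get_state();print(s["position"],s["ft_force"],s["grip_width"])
p,K,T=cam("wrist");t,K2,T2=cam("scene")
print([proj(K,T,x) for x in ([.607,-.1355,.179],[.607+.066*.284,-.1355+.066*.959,.129])])
q=cv2.resize(t[190:290,270:380],(440,400),interpolation=2)
cv2.imwrite("pics/w4.png",np.clip(np.hstack([p[:,140:500],q])[:,:,::-1]*1.4,0,255).astype('u1'))
E
```

```text
[ 0.60660606 -0.13584224  0.23331909] [ 0.0298255  -0.0789367  -0.17679578] 0.8326293662599171
[array([318.07001375, 222.25678881]), array([318.47678425, 126.44504595])]
```

View pics/w4.png

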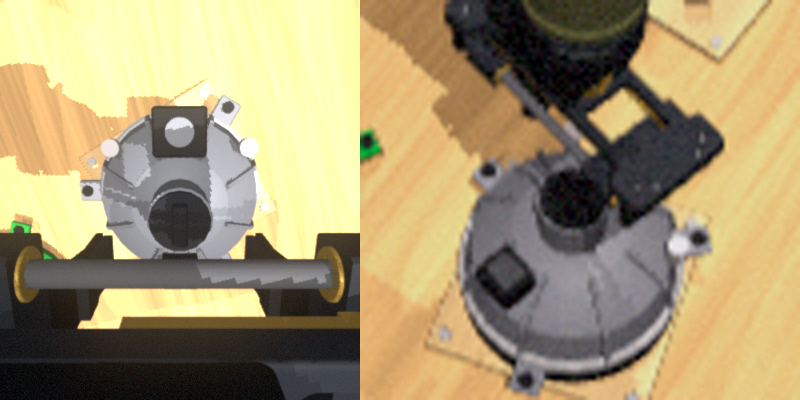

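The cap is centred between the open fingers: it's seen at (320,219) and was predicted at (318,222). The yaw is right too. Now I'll descend around the neck.

Request:
carry_out(
  steps=[
    [0,0,0,0,0,-1,1],
    [0,0,0,0,0,-2.5,1],
    [0,0,0,0,0,-4,1],
    [0,0,0,0,0,-5.5,1],
    [0,0,0,0,0,-7,1],
    [0,0,0,0,0,-8.5,1],
    [0,0,0,0,0,-9.5,1],
    [0,0,0,0,0,-10.2,1],
    [0,0,0,0,0,-10.4,1],
    [0,0,0,0,0,-10.4,1],
    [0,0,0,0,0,-10.4,1],
  ],
)

```text
time: 8.1
position: [0.6071, -0.1359, 0.1301]
tool_rot: [2.513, 1.884, 0.001]
ft_force: [0.8, 0.3, 0.4]
grip_width: 1.0
grip_force: 0.0
```

Request:
carry_out(
  steps=[
    [0,0,0,0,0,-0.25,1],
    [0,0,0,0,0,-0.25,0.5],
    [0,0,0,0,0,-0.25,0.5],
    [0,0,0,0,0,-0.25,0.5],
    [0,0,0,0,0,-0.25,0.5],
    [0,0,0,0,0,-0.25,0.5],
    [0,0,0,0,0,-0.25,0.5],
    [0,0,0,0,0,-0.25,0.3],
    [0,0,0,0,0,-0.25,0.3],
    [0,0,0,0,0,-0.25,0.3],
  ],
  squeeze=50,
)

```text
time: 9.1
position: [0.6071, -0.136, 0.127]
tool_rot: [2.513, 1.884, 0.001]
ft_force: [4.0, -0.4, -1.7]
grip_width: 0.586
grip_force: 50.0
```

Request:
carry_out(
  steps=[
    [0,0,0,0,0,0.2,0.3],
    [0,0,0,0,0,0.5,0.3],
    [0,0,0,0,0,0.9,0.3],
    [0,0,0,0,0,1.4,0.3],
    [0,0,0,0,0,1.9,0.3],
    [0,0,0,0,0,2.3,0.3],
    [0,0,0,0,0,2.5,0.3],
    [0,0,0,0,0,2.5,0.3],
    [0,0,0,0,0,2.5,0.3],
  ],
)

```text
time: 10.0
position: [0.6065, -0.1358, 0.1518]
tool_rot: [-2.514, -1.884, 0.0]
ft_force: [-0.5, 0.8, -10.3]
grip_width: 0.584
grip_force: 50.0
```

Request:
carry_out(
  steps=[
    [0,0,0,0,0,0.4,0.3],
    [0,0,0,0,0,1.1,0.3],
    [0,0,0,0,0,2,0.3],
    [0,0,0,0,0,3,0.3],
    [0,0,0,0,0,4,0.3],
    [0,0,0,0,0,5,0.3],
    [0,0,0,0,0,6,0.3],
    [0,0,0,0,0,7,0.3],
    [0,0,0,0,0,7.6,0.3],
    [0,0,0,0,0,8,0.3],
    [0,0,0,0,0,8,0.3],
    [0,0,0,0,0,8,0.3],
  ],
)

```text
time: 11.2
position: [0.6064, -0.1359, 0.2315]
tool_rot: [-2.513, -1.884, 0.001]
ft_force: [0.6, 0.1, -10.7]
grip_width: 0.586
grip_force: 50.0
```

Request:
carry_out(
  steps=[
    [0,0,0,0,0,0,0.3],
    [0,0,0,0,0,0,0.3],
    [0,0,0,0,0,0,0.3],
    [0,0,0,0,0,0,0.3],
    [0,0,0,0,0,0,0.3],
  ],
)

```text
time: 11.7
position: [0.6066, -0.1358, 0.2318]
tool_rot: [-2.514, -1.884, 0.0]
ft_force: [0.5, 0.9, -10.1]
grip_width: 0.585
grip_force: 50.0
```

```bash
python3 - <<'E'
from h import *
s=ctrl.get_state();print(s["time"],s["position"],s["ft_force"],s["torque"],s["grip_width"])
p,K,T=cam("wrist");t,K2,T2=cam("scene")
q=cv2.resize(t[160:290,260:403],(440,400),interpolation=2)
cv2.imwrite("pics/w5.png",np.clip(np.hstack([p[:,140:500],q])[:,:,::-1]*1.4,0,255).astype('u1'))
E
```

```text
11.7 [ 0.60659987 -0.13581722  0.23182159] [  0.49905713   0.86431247 -10.1249295 ] [ 0.01307272 -0.08970558  0.00864145] 0.585477368732793
```

View pics/w5.png

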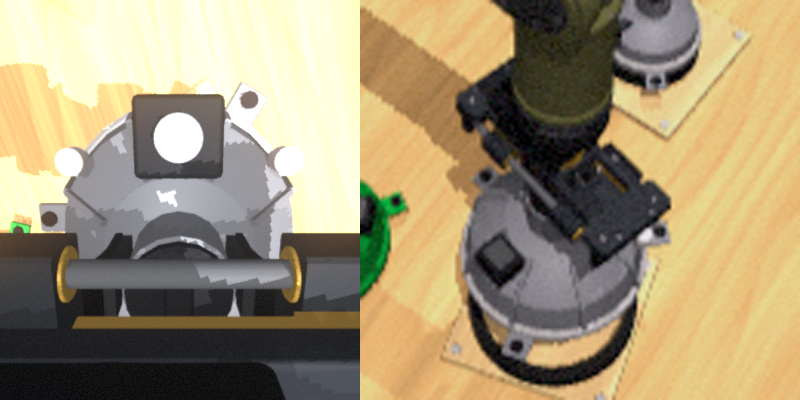

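The lamp is held by its neck above the ring, and the motor disc is at (318,138). I'll check how level it is, comparing with the pixel expected for a level lamp.

```bash
python3 - <<'E'
from h import *
p,K,T=cam("wrist");s=ctrl.get_state()
c=np.array(s["position"]);ex=np.array([.284,.959,0])
for d in(0,.002,-.002):
  for th in(-.1,0,.1):
    # pitch th about lamp y through the grip point (19 mm above TCP)
    x,z=.066,-.017; X=x*np.cos(th)+z*np.sin(th)+d;Z=-x*np.sin(th)+z*np.cos(th)
    print(d,th,proj(K,T,c+ex*X+[0,0,.019+Z]).round(1))
g=cv2.cvtColor(p,cv2.COLOR_RGB2GRAY)[90:185,270:370];m=(g>140).astype('u1')
n,l,st,ce=cv2.connectedComponentsWithStats(m);k=l[48,48];print(ce[k]+[270,90],st[k])
E
```

```text
0 -0.1 [317.8 126.7]
0 0 [317.8 129.5]
0 0.1 [317.8 133.3]
0.002 -0.1 [317.8 122.3]
0.002 0 [317.8 125.3]
0.002 0.1 [317.8 129.3]
-0.002 -0.1 [317.8 131.1]
-0.002 0 [317.8 133.7]
-0.002 0.1 [317.8 137.3]
[317.92264344 137.37192623] [  24   23   49   50 1952]
```

```bash
python3 - <<'E'
from h import *
b=np.load("scene0.npz");t,K,T=cam("scene")
c0=np.array([.607,-.1375,.128])-.064*np.array([.284,.959,0])
def cen(p,c):
    g=cv2.GaussianBlur(cv2.cvtColor(p,cv2.COLOR_RGB2GRAY),(3,3),0);m=(g<50).astype('u1')
    n,l,st,ce=cv2.connectedComponentsWithStats(m);k=l[c[1]-6:c[1]+7,c[0]-6:c[0]+7];k=np.bincount(k[k>0]).argmax();return ce[k],st[k]
print(cen(b["p"],(307,258)),cen(t,(305,244)))
for th in(-.1,0,.1):print(th,proj(K,T,c0),proj(K,T,c0+[0,0,.1048+.064*th]))
E
```

```text
(array([305.09243697, 260.44537815]), array([298, 252,  16,  16, 119], dtype=int32)) (array([304.34722222, 245.24305556]), array([297, 236,  16,  18, 144], dtype=int32))
-0.1 [306.71820419 256.69166712] [305.92132344 242.66040746]
0 [306.71820419 256.69166712] [305.8651601  241.67149874]
0.1 [306.71820419 256.69166712] [305.80842026 240.67243905]
```

The connector moved (-0.75, -15.2) px between the scene views, against (-0.85, -15.0) expected for a level 10.5 cm lift. The lamp is level, so I'm handing in.

```bash
python3 -c "
from bench import ctrl
print(ctrl.close_job())"
```

```text
the job is handed in; nothing more can be done
None
```

I pressed the cap to its firm stop, then lifted the headlamp by its neck about 10.5 cm above its rest. It was held steady and level to within what the cameras could show, and I handed the job in; no verdict came back.

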